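# Dry-fit the toy tug and barge kit

### The job

Dry-fit the wooden toy boat kit for the next child. On the tug, whose deck has two short posts, set the windowed cabin block midway between the posts with its long sides along the hull, lay the flat roof board centred on top of the cabin with its long side the same way as the cabin's, and stand the slim round funnel upright in the middle of the roof; on the barge, whose deck has three cross battens, set the square crate, squared up with the hull, in the middle of the bay between the middle batten and the rounded bow's batten, and stand the barrel upright in the middle of the bay behind it, towards the flat stern. Leave the tape measure, nail tub and hammer where they are.

Things in the scene. Friction and masses are not known exactly. Their poses are not given: they have to be found in the camera images.
- tug: The tug: brown wooden hull with a pointed bow. Fixed to the table, 210 mm long, 90 mm wide, flat deck 30 mm up. Origin: underside, mid-length. x to the bow, z up. Two short round posts (12 mm across, 22 mm above the deck) on the centre line at x = +78 and -78 mm: midway between them is x = y = 0.
- barge: The barge: brown wooden hull with a rounded bow. Fixed to the table, 210 mm long, 90 mm wide, flat deck 30 mm up. Origin: underside, mid-length. x to the bow, z up. Three cross battens, 8 mm wide, 6 mm high, at x = +84 (bow), 0 and -84 mm (stern) bound two bays of deck 76 mm long: front bay middle x = +42, y = 0; rear bay middle x = -42, y = 0.
- cabin_center (a point): Centre of the cabin, a loose pale pine block 60 (x) x 44 (y) x 42 (z, height) mm with two dark round windows on each long side. z up.
- roof_center (a point): Centre of the roof, a loose flat pale pine board 70 (x) x 54 (y) x 12 (z, thickness) mm. z up.
- funnel_center (a point): Centre of the funnel, a loose slim pale pine dowel standing upright, 30 mm in diameter, 52 mm tall (the tallest, thinnest part). z is its axis.
- crate_center (a point): Centre of the crate, a loose pale pine block, square from above, 46 x 46 mm and 40 mm tall, with three dark slat lines across its top. z up.
- barrel_center (a point): Centre of the barrel, a loose pale pine round barrel standing upright, 40 mm tall, 42 mm in diameter at its ends and 47 mm over its middle, with two dark hoops. z is its axis.
- tape_center (a point): Centre of a yellow tape measure, 70 x 62 mm, 34 mm tall, lying beyond the hulls, on the far side from the robot. Not to be disturbed.
- nails_center (a point): Middle of a clear plastic tub of nails, 84 mm across the rim, 50 mm tall, standing at the right of the work; the point is 25 mm above the table. Not to be disturbed.
- hammer_grip (a point): Point on the handle of a hammer, 290 mm long, lying at the left of the work, head away from the robot (its own x runs from handle to head). Not to be disturbed.

How it is judged:
At the end, for the whole second after the job is handed in: Cabin on the tug within 15 mm of midway between the posts; roof on cabin and funnel on roof, each centred within 12 mm; crate and barrel within 15 mm (along, across) of the middles of the front and rear bays. Heights within 5 mm, upright, square within 0.2 rad, all released and at rest (horizontal distance between cabin_center and tug below 0.015 m and height (world z) of cabin_center between 0.046 and 0.056 m and angle between the x axis of cabin_center and the x axis of tug, either way round below 0.2 rad and angle between each of cabin_center, funnel_center, barrel_center, crate_center's own z axis and vertical below 0.1 rad and horizontal distance between roof_center and cabin_center below 0.012 m and height (world z) of roof_center between 0.073 and 0.083 m and angle between the x axis of roof_center and the x axis of cabin_center, either way round below 0.2 rad and horizontal distance between funnel_center and roof_center below 0.012 m and height (world z) of funnel_center between 0.105 and 0.115 m and x of crate_center in the frame of barge between 0.027 and 0.057 m and y of crate_center in the frame of barge between -0.015 and 0.015 m and height (world z) of crate_center between 0.045 and 0.055 m and (angle between the x axis of crate_center and the x axis of barge, either way round below 0.2 rad or angle between the x axis of crate_center and the y axis of barge, either way round below 0.2 rad) and x of barrel_center in the frame of barge between -0.057 and -0.027 m and y of barrel_center in the frame of barge between -0.015 and 0.015 m and height (world z) of barrel_center between 0.045 and 0.055 m and linear speed of each of cabin, roof, funnel, crate, barrel below 0.02 m/s and angular speed of each of cabin, roof, funnel, crate, barrel below 0.3 rad/s); the robot touches nothing.
It fails at once if the tape measure is moved more than 30 mm or tipped over (distance of tape_center from where it was at the start of the episode above 0.03 m or angle between tape_center's own z axis and vertical above 0.4 rad).
It fails at once if the nail tub is moved more than 30 mm or tipped over (distance of nails_center from where it was at the start of the episode above 0.03 m or angle between nails_center's own z axis and vertical above 0.4 rad).
It fails at once if the hammer is moved more than 30 mm (distance of hammer_grip from where it was at the start of the episode above 0.03 m).
It also fails if it takes over 128 s, if anything falls off the work surface, if the arm or the gripper's body presses on something with over 40 N, if the wrist force passes 120 N, or if a joint passes its speed limit or range.

### The arm

A 7-joint arm with a two-finger parallel gripper is mounted at the origin on the work surface. World frame = base frame: x ahead of the robot, y to its left, z up, the work surface at z = 0. Lengths are in m, angles in rad, forces in N, time in s.
With the tool pointing down it reaches from about 0.425 to 0.825 m from the base axis. Payload 3.6 kg.
Tool frame: the origin (TCP) lies between the finger pads; the fingertips stand 19 mm ahead of it and the grasp point (between the pads) is the TCP; z points along the fingers, y is the line along which they close (so a half turn about z gives the same grasp; the last joint's range is limited). The gripper opens to 85 mm and grips with 20 to 120 N. Pads are 22 mm wide; open, the fingers measure 114 mm over their backs; the gripper's body (76 mm by 85 mm) begins 54 mm behind the grasp point. The pads swing forward as they close: fully open they stand 13 mm farther back than shut.
Start: joints at [1.123, 0.615, -0.013, 1.423, 0.008, 1.103, -0.04], TCP at [0.266, -0.593, 0.25] pointing down, gripper open.
Joint ranges: [-3.12, 3.12], [-0.3, 2.06], [-1.34, 1.32], [0.26, 2.42], [-1.36, 4.5], [0.01, 1.98], [-2.84, 2.84]. Speed limits (rad/s): [2.79, 2.79, 3.14, 3.14, 3.14, 3.14, 3.14].

### API

Orientations are given as a unit quaternion [x, y, z, w].
In Python, from station import manip gives the robot as it stands.
- The arm moves only by the tool move_arm, never from a script. Its argument "deltas" is a list of rows, each a list of 3 entries, a list of its own where there are three numbers: the shift along the world's x, y, z in mm, then the turn, a rotation vector about the world's x, y, z in rad, then the finger opening in mm, from 0 to 85.4. A call has 1 to 12 rows; each row shifts and turns the commanded pose from where the row before left it; what a row does not reach is not made up. A row lasts 1/10 s, in which the tool goes at most 50 mm and 8.59 degrees, less where a joint would pass 70% of its speed; a pose out of reach is approached as far as the arm can. A call with a gripper value outside its range is refused whole. The fingers move at their own pace and stop on an object; "grip_force" is the grip in N (left out, the last holds). Time passes only in rows, so rows that do not move let the fingers close. It gives the time, the measured TCP pose, the force, the opening and the grip force at its end, in the units of the state.
- manip.read_state(): the state, without advancing time (a new reading comes with each control period).
- manip.camera(name): name is "side" or "top"; returns a dict with "image" (384x512x3 uint8, red, green, blue), "intrinsics" (3x3 intrinsics, pixels), "extrinsics" (4x4, takes a point from camera to world coordinates). Camera axes: x right, y down, z forward; pixel columns grow to the right and rows downward; lengths in m; the calibration is good to about 2 mm. A picture is of the moment at which its call begins. There is no depth.
- manip.hand_in(): hands the job in; it is judged then, once.
The state is a dict: "time_s": time; "q": joint angles; "joint_velocities": joint speeds; "effort": joint torques, N m; "tcp_pos": TCP position; "orientation": TCP orientation; "force": force on the tool from outside, world axes, zero at the start; "moment": the same for the moment, N m; "opening": finger opening in m; "grip_force": force on a finger pad.
Only numpy, scipy, OpenCV 4.12 (cv2) and the standard library are available. Lean on these libraries where they do the work, as an engineer would, in place of code of your own. Each camera call takes 0.05 s, during which the arm holds its last target. There are 200 camera calls.

## Working session

There is one attempt and no reset: what is moved stays moved. The work goes in short steps, Python scripts to look and compute and a tool call to move; the robot and the scene stay as the last step left them, time stands still between calls to the robot, and variables do not carry over. Pictures are saved under pics/ and viewed, at most 14 in all, crops included, and the job is handed in when it is done.

Besides the shell and the picture viewer there is one more tool, called after ">>>" as a command line: name --argument value ..., lists and objects as JSON in quotes. move_arm: Moves the arm, as the interface text tells. Its arguments: {"type":"object","properties":{"deltas":{"type":"array","items":{"type":"array"}},"grip_force":{"type":"number"}},"required":["deltas"]}

```bash
mkdir -p pics; ls; python3 - <<'E'
from station import manip
import cv2
for n in("top","side"):
    c=manip.camera(n); cv2.imwrite(f"pics/{n}0.png",cv2.cvtColor(c["image"],cv2.COLOR_RGB2BGR))
    print(n,c["intrinsics"].round(1).tolist(),c["extrinsics"].round(4).tolist())
s=manip.read_state();print(s)
E
```

```text
pics
top [[392.8, 0.0, 253.1], [0.0, 392.8, 191.3], [0.0, 0.0, 1.0]] [[-0.0165, -0.9924, 0.1222, 0.484], [-0.9998, 0.0152, -0.0123, 0.0115], [0.0104, -0.1224, -0.9924, 1.2149], [0.0, 0.0, 0.0, 1.0]]
side [[465.5, 0.0, 258.9], [0.0, 465.5, 195.5], [0.0, 0.0, 1.0]] [[-0.9421, -0.2221, 0.2514, 0.2461], [-0.3353, 0.6489, -0.6831, 0.9719], [-0.0114, -0.7278, -0.6857, 1.0485], [0.0, 0.0, 0.0, 1.0]]
{'time_s': 0.1, 'q': array([ 1.12348041,  0.61583704, -0.01264067,  1.42472569,  0.00809877,
        1.10341242, -0.04037051]), 'joint_velocities': array([ 0.00037954, -0.00044734,  0.00034927, -0.00304119,  0.00021042,
       -0.00023627,  0.00032136]), 'effort': array([ 4.91202172e-04, -4.70381820e+01,  2.60176202e-01, -1.71570915e+01,
        1.01699290e-02,  5.84680834e-03,  8.60572584e-06]), 'tcp_pos': array([ 0.26529038, -0.59269685,  0.24924873]), 'orientation': array([ 9.77933212e-01,  2.08914508e-01, -2.50570406e-04, -1.13910083e-03]), 'force': array([-0.23933049, -0.76750146, -0.21940058]), 'moment': array([ 0.01960574, -0.04467574,  0.01933288]), 'grip_force': 0.0, 'opening': 0.08518938900749859}
```

View pics/top0.png

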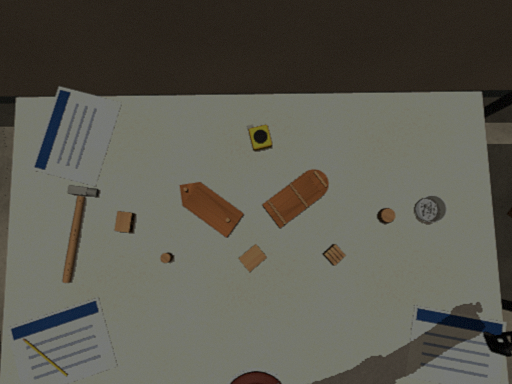

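View pics/side0.png

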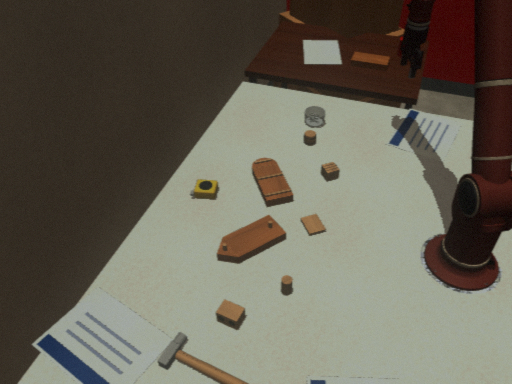

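Top view: tug at (211,209) bow up-left, barge (297,198) bow up-right, cabin (124,222), funnel (167,258), roof (253,258), crate (334,254), barrel (387,216), tape (260,137), tub (427,210), hammer on the left around (75,235). The side view shows the same parts, unoccluded.

```bash
cat > h.py <<'E'
import numpy as np, cv2
from station import manip
def cam(n): 
    c=manip.camera(n); return c["image"],c["intrinsics"],c["extrinsics"]
def ray(K,E,uv,z):
    uv=np.atleast_2d(uv).astype(float)
    d=np.c_[uv,np.ones(len(uv))]@np.linalg.inv(K).T@E[:3,:3].T
    o=E[:3,3]; return o+d*((z-o[2])/d[:,2:])
def proj(K,E,P):
    p=(np.atleast_2d(P)-E[:3,3])@E[:3,:3]@K.T; return p[:,:2]/p[:,2:]
def blobs(img,a=60,smin=90):
    hsv=cv2.cvtColor(img,cv2.COLOR_RGB2HSV)
    m=cv2.inRange(hsv,(0,smin,50),(22,255,255))
    m=cv2.morphologyEx(m,cv2.MORPH_CLOSE,np.ones((3,3)))
    cs,_=cv2.findContours(m,cv2.RETR_EXTERNAL,cv2.CHAIN_APPROX_NONE)
    return m,[c for c in cs if cv2.contourArea(c)>a]
E
python3 - <<'E'
from h import *
img,K,E=cam("top")
hsv=cv2.cvtColor(img,cv2.COLOR_RGB2HSV)
for u,v in[(124,220),(124,230),(116,222),(253,258),(387,216),(211,209),(225,230),(150,300),(334,254)]: print(u,v,hsv[v,u],img[v,u])
m,cs=blobs(img)
for c in cs:
    r=cv2.minAreaRect(c); print([round(x,1) for x in(*r[0],*r[1],r[2])],cv2.contourArea(c))
crop=np.hstack([cv2.resize(img[y:y+60,x:x+60],None,fx=4,fy=4,interpolation=cv2.INTER_CUBIC) for x,y in[(95,192),(223,228),(305,225)]])
crop2=np.hstack([cv2.resize(img[y:y+60,x:x+60],None,fx=4,fy=4,interpolation=cv2.INTER_CUBIC) for x,y in[(357,186),(137,228),(180,180)]])
cv2.imwrite("pics/c1.png",cv2.convertScaleAbs(np.vstack([crop,crop2])[...,::-1],alpha=1.5))
E
```

```text
124 220 [ 15 136 116] [116  85  54]
124 230 [ 16 132 116] [116  88  56]
116 222 [ 16 128 112] [112  85  56]
253 258 [ 15 129 117] [117  88  58]
387 216 [ 15 131 107] [107  79  52]
211 209 [ 12 168 102] [102  61  35]
225 230 [ 12 174 107] [107  63  34]
150 300 [ 35  28 119] [117 119 106]
334 254 [ 16 144  83] [83 61 36]
[255.0, 378.0, 10.0, 44.0, 90.0] 319.0
[165.5, 257.5, 9.0, 9.0, 90.0] 65.0
[252.3, 257.5, 17.8, 22.5, 50.2] 370.0
[334.5, 254.5, 15.6, 15.6, 45.0] 215.5
[122.9, 221.3, 14.6, 20.1, 8.1] 260.5
[387.3, 214.9, 13.9, 13.0, 26.6] 138.0
[72.9, 239.0, 7.7, 87.8, 9.8] 565.0
[207.5, 205.3, 68.3, 29.6, 36.3] 1754.5
[297.7, 195.5, 29.6, 68.3, 52.8] 1852.0
```

View pics/c1.png

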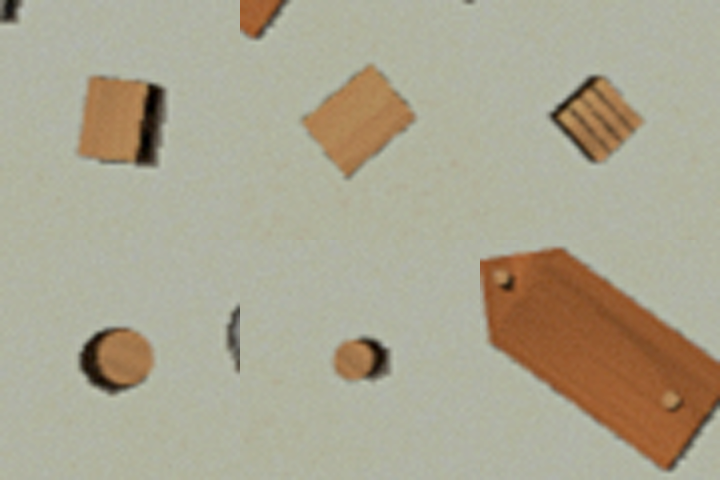

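The crops show bright top faces with dark sides/shadows cleanly separated, and the tug's two posts at about (186,190) and (228,220). Now measure.

```bash
cat > meas.py <<'E'
from h import *
def frame(img,K,E):
    hsv=cv2.cvtColor(img,cv2.COLOR_RGB2HSV)
    m=cv2.inRange(hsv,(0,90,65),(24,255,255)); m=cv2.morphologyEx(m,cv2.MORPH_CLOSE,np.ones((5,5)))
    return hsv,m
if __name__=="__main__":
    img,K,E=cam("top"); hsv,m=frame(img,K,E)
    n,lab,st,cen=cv2.connectedComponentsWithStats(m)
    for nm,(u,v),z in[("cabin",(123,221),.042),("roof",(252,258),.012),("funnel",(166,258),.052),("crate",(335,254),.04),("barrel",(388,215),.04),("tug",(207,205),.03),("barge",(298,196),.03)]:
        l=lab[v,u]; c=cv2.findContours((lab==l).astype(np.uint8),0,1)[0][0]
        p=ray(K,E,c[:,0],z)[:,:2]*1000
        r=cv2.minAreaRect(p.astype(np.float32)); b=cv2.boxPoints(r)
        e=max((b[1]-b[0],b[2]-b[1]),key=np.linalg.norm)
        print(nm,"cen",(ray(K,E,cen[l],z)[0,:2]*1000).round(1),"rect",np.round(r[0],1),np.round(r[1],1),"long axis deg",round(np.degrees(np.arctan2(e[1],e[0]))%180,1))
    # pale pieces on hulls: posts, battens
    d=cv2.inRange(hsv,(13,60,95),(24,165,255))
    for nm,l in(("tug",lab[205,207]),("barge",lab[196,298])):
        n2,L2,s2,c2=cv2.connectedComponentsWithStats(d&((lab==l)*255).astype(np.uint8))
        for i in range(1,n2):
            if s2[i,4]>3: print(nm,c2[i].round(1),s2[i,4],(ray(K,E,c2[i],.052 if nm=="tug" else .036)[0,:2]*1000).round(1))
    cr=np.hstack([cv2.resize(x[175:235,255:345],None,fx=4,fy=4,interpolation=cv2.INTER_CUBIC) for x in(img,cv2.cvtColor(d,cv2.COLOR_GRAY2RGB))])
    cv2.imwrite("pics/c2.png",cr[...,::-1])
E
python3 meas.py
```

```text
cabin cen [544.8 385.5] rect [544.6 385.6] [42.8 58.8] long axis deg 172.5
roof cen [430.4   2.6] rect [430.8   2.4] [53.3 67.6] long axis deg 128.8
funnel cen [436.7 257.1] rect [436.7 257.2] [26.1 23.3] long axis deg 0.5
crate cen [ 436.8 -240.8] rect [ 436.9 -240.9] [46.2 45.1] long axis deg 40.7
barrel cen [ 551.6 -405.7] rect [ 552.4 -405.4] [39.6 39. ] long axis deg 89.1
tug cen [584.  128.5] rect [590. 136.] [207.3  88.8] long axis deg 53.1
barge cen [ 612.4 -134.8] rect [ 615.5 -139. ] [ 89.8 209.6] long axis deg 126.0
tug [190.5 183. ] 4 [655.  183.6]
tug [184.5 188.5] 14 [638.7 201.4]
tug [206.8 187. ] 4 [642.2 135.2]
tug [181.  196.5] 4 [614.9 211.6]
tug [226.7 219.3] 16 [545.   76.5]
barge [320.3 178. ] 47 [ 666.6 -208.2]
barge [298.3 194.3] 61 [ 617.8 -139.8]
barge [275.9 210.8] 64 [569.  -70.7]
```

View pics/c2.png

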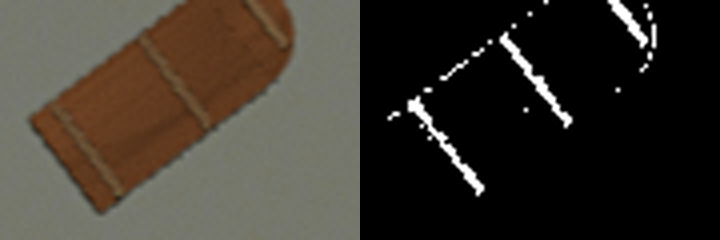

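The battens show cleanly; post spacing (156 mm) and batten spacing (169 mm) agree with the spec. I'm using tug centre (591.5,138) at 53.1° and barge centre (617,-139.5) at -54.3°. Barrel goes first.

>>> move_arm --deltas '[[[23.9, 15.6, -10], [0, 0, 0.148], 85], [[23.9, 15.6, -10], [0, 0, 0.148], 85], [[23.9, 15.6, -10], [0, 0, 0.148], 85], [[23.9, 15.6, -10], [0, 0, 0.148], 85], [[23.9, 15.6, -10], [0, 0, 0.148], 85], [[23.9, 15.6, -10], [0, 0, 0.148], 85], [[23.9, 15.6, -10], [0, 0, 0.148], 85], [[23.9, 15.6, -10], [0, 0, 0.148], 85], [[23.9, 15.6, -10], [0, 0, 0.148], 85], [[23.9, 15.6, -10], [0, 0, 0.148], 85], [[23.9, 15.6, -10], [0, 0, 0.148], 85], [[23.9, 15.6, -10], [0, 0, 0.148], 85]]'

```text
time_s: 1.4
tcp_pos: [0.553, -0.4056, 0.1296]
orientation: [0.452, 0.892, -0.0, -0.0]
force: [0.6, -1.5, -0.9]
opening: 0.0851
grip_force: 0.0
```

>>> move_arm --deltas '[[[-0.5, 0, -30], [0, 0, 0], 85], [[-0.5, 0, -30], [0, 0, 0], 85], [[0, 0, -25], [0, 0, 0], 85], [[0, 0, -15], [0, 0, 0], 85], [[0, 0, -5], [0, 0, 0], 85], [[0, 0, 0], [0, 0, 0], 85], [[0, 0, 0], [0, 0, 0], 40], [[0, 0, 0], [0, 0, 0], 40], [[0, 0, 0], [0, 0, 0], 40], [[0, 0, 0], [0, 0, 0], 40], [[0, 0, 0], [0, 0, 0], 40], [[0, 0, 0], [0, 0, 0], 40]]' --grip_force 35

```text
time_s: 2.6
tcp_pos: [0.5522, -0.4066, 0.0269]
orientation: [0.455, 0.89, -0.0, 0.001]
force: [-1.0, 0.5, 6.5]
opening: 0.0458
grip_force: 36.7
```

>>> move_arm --deltas '[[[0, 0, 10], [0, 0, 0], 40], [[0, 0, 20], [0, 0, 0], 40], [[0, 0, 30], [0, 0, 0], 40], [[0, 0, 30], [0, 0, 0], 40], [[5, 37.5, 0], [0, 0, 0], 40], [[5, 37.5, 0], [0, 0, 0], 40], [[5, 37.5, 0], [0, 0, 0], 40], [[5, 37.5, 0], [0, 0, 0], 40], [[5, 37.5, 0], [0, 0, 0], 40], [[5, 37.5, 0], [0, 0, 0], 40], [[5, 37.5, 0], [0, 0, 0], 40], [[5, 37.5, 0], [0, 0, 0], 40]]'

```text
time_s: 3.8
tcp_pos: [0.5911, -0.1046, 0.1156]
orientation: [0.455, 0.89, -0.0, -0.0]
force: [0.1, -0.6, -0.1]
opening: 0.0455
grip_force: 36.1
```

>>> move_arm --deltas '[[[0, 0, 0], [0, 0, 0], 40], [[0, 0, 0], [0, 0, 0], 40]]'

```text
time_s: 4.0
tcp_pos: [0.5913, -0.1048, 0.1156]
orientation: [0.454, 0.891, -0.0, -0.0]
force: [-0.4, -1.7, -0.1]
opening: 0.0456
grip_force: 36.1
```

```bash
python3 - <<'E'
from h import *
o=[]
for n,(x,y) in(("top",(240,160)),("side",(210,120))):
    img,K,E=cam(n); o.append(cv2.resize(img[y:y+120,x:x+120],None,fx=3.3,fy=3.3))
cv2.imwrite("pics/b1.png",np.hstack(o)[...,::-1])
E
```

```text
(no output)
```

View pics/b1.png

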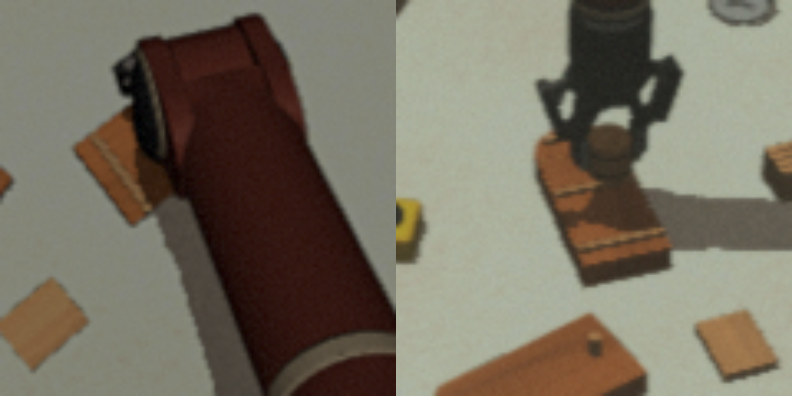

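The barrel is held upright above the rear bay at about (610,150) in the side crop; the stern batten is visible beyond it. Lowering.

>>> move_arm --deltas '[[[1, 0, -20], [0, 0, 0], 40], [[0, 0, -20], [0, 0, 0], 40], [[0, 0, -12], [0, 0, 0], 40], [[0, 0, -3], [0, 0, 0], 40], [[0, 0, -1.5], [0, 0, 0], 40], [[0, 0, 0], [0, 0, 0], 40]]'

```text
time_s: 4.7
tcp_pos: [0.5928, -0.1064, 0.0593]
orientation: [0.455, 0.89, 0.0, 0.001]
force: [0.1, -0.1, -0.7]
opening: 0.0456
grip_force: 36.1
```

>>> move_arm --deltas '[[[0, 0, -1.5], [0, 0, 0], 40], [[0, 0, -1], [0, 0, 0], 40], [[0, 0, 0], [0, 0, 0], 40]]'

```text
time_s: 5.0
tcp_pos: [0.5927, -0.1061, 0.0569]
orientation: [0.455, 0.89, 0.0, 0.001]
force: [-0.0, -0.1, 1.3]
opening: 0.0453
grip_force: 36.2
```

>>> move_arm --deltas '[[[0, 0, 0], [0, 0, 0], 70], [[0, 0, 0], [0, 0, 0], 70], [[0, 0, 0], [0, 0, 0], 70], [[0, 0, 10], [0, 0, 0], 70], [[0, 0, 30], [0, 0, 0], 85], [[0, 0, 40], [0, 0, 0], 85], [[-26, -22.5, 0], [0, 0, 0.085], 85], [[-26, -22.5, 0], [0, 0, 0], 85], [[-26, -22.5, 0], [0, 0, 0], 85], [[-26, -22.5, 0], [0, 0, 0], 85], [[-26, -22.5, 0], [0, 0, 0], 85], [[-26, -22.5, 0], [0, 0, 0], 85]]'

```text
time_s: 6.2
tcp_pos: [0.4355, -0.242, 0.1371]
orientation: [0.417, 0.909, -0.0, 0.001]
force: [0.4, -0.9, -0.5]
opening: 0.0851
grip_force: 0.0
```

>>> move_arm --deltas '[[[0, 0, -30], [0, 0, 0], 85], [[0, 0, -40], [0, 0, 0], 85], [[0, 0, -20], [0, 0, 0], 85], [[0, 0, 0], [0, 0, 0], 85]]'

```text
time_s: 6.6
tcp_pos: [0.4349, -0.2405, 0.0446]
orientation: [0.417, 0.909, -0.0, -0.002]
force: [0.3, 0.0, 0.9]
opening: 0.0847
grip_force: 0.0
```

>>> move_arm --deltas '[[[1.5, 0, -13], [0, 0, 0], 85], [[0, 0, -5], [0, 0, 0], 85], [[0, 0, 0], [0, 0, 0], 40], [[0, 0, 0], [0, 0, 0], 40], [[0, 0, 0], [0, 0, 0], 40], [[0, 0, 0], [0, 0, 0], 40], [[0, 0, 0], [0, 0, 0], 40], [[0, 0, 0], [0, 0, 0], 40]]'

```text
time_s: 7.4
tcp_pos: [0.4383, -0.2413, 0.029]
orientation: [0.417, 0.909, -0.0, 0.001]
force: [-1.0, 0.3, 5.3]
opening: 0.0457
grip_force: 37.6
```

>>> move_arm --deltas '[[[0, 0, 10], [0, 0, 0], 40], [[0, 0, 20], [0, 0, 0], 40], [[0, 0, 30], [0, 0, 0], 40], [[0, 0, 35], [0, 0, 0], 40], [[34, 11.3, 0], [0, 0, -0.087], 40], [[34, 11.3, 0], [0, 0, 0], 40], [[34, 11.3, 0], [0, 0, 0], 40], [[34, 11.3, 0], [0, 0, 0], 40], [[34, 11.3, 0], [0, 0, 0], 40], [[34, 11.3, 0], [0, 0, 0], 40], [[0, 0, 0], [0, 0, 0], 40], [[0, 0, 0], [0, 0, 0], 40]]'

```text
time_s: 8.6
tcp_pos: [0.6415, -0.1725, 0.123]
orientation: [0.455, 0.89, -0.0, -0.001]
force: [-0.3, 0.0, -0.7]
opening: 0.0458
grip_force: 37.0
```

>>> move_arm --deltas '[[[0, -1, -20], [0, 0, 0], 40], [[0, 0, -20], [0, 0, 0], 40], [[0, 0, -15], [0, 0, 0], 40], [[0, 0, -5], [0, 0, 0], 40], [[0, 0, -2], [0, 0, 0], 40], [[0, 0, -1], [0, 0, 0], 40], [[0, 0, 0], [0, 0, 0], 40]]'

```text
time_s: 9.3
tcp_pos: [0.6423, -0.1743, 0.0611]
orientation: [0.456, 0.89, 0.0, 0.001]
force: [-0.1, -0.7, -0.7]
opening: 0.0455
grip_force: 37.0
```

>>> move_arm --deltas '[[[0, 0, -1.5], [0, 0, 0], 40], [[0, 0, -0.5], [0, 0, 0], 40], [[0, 0, 0], [0, 0, 0], 40]]'

```text
time_s: 9.6
tcp_pos: [0.6423, -0.1743, 0.0592]
orientation: [0.456, 0.89, 0.0, 0.001]
force: [0.7, 0.5, 3.9]
opening: 0.0457
grip_force: 37.3
```

>>> move_arm --deltas '[[[0, 0, 0], [0, 0, 0], 70], [[0, 0, 0], [0, 0, 0], 70], [[0, 0, 0], [0, 0, 0], 70], [[0, 0, 10], [0, 0, 0], 70], [[0, 0, 30], [0, 0, 0], 85], [[0, 0, 40], [0, 0, 0], 85], [[-8, 46.5, 0], [0, 0, 0.07], 85], [[-8, 46.5, 0], [0, 0, 0.07], 85], [[-8, 46.5, 0], [0, 0, 0.07], 85], [[-8, 46.5, 0], [0, 0, 0.07], 85], [[-8, 46.5, 0], [0, 0, 0.07], 85], [[-8, 46.5, 0], [0, 0, 0.07], 85]]'

```text
time_s: 10.8
tcp_pos: [0.5936, 0.1065, 0.1393]
orientation: [0.259, 0.966, 0.0, 0.001]
force: [2.0, 0.4, -0.7]
opening: 0.085
grip_force: 0.0
```

```bash
python3 -c "
from station import manip
print(manip.read_state()['q'].round(2))"
```

```text
[ 0.1   0.72 -0.53  1.68  0.45  0.87  0.43]
```

>>> move_arm --deltas '[[[-8.1, 46.5, 0], [0, 0, 0.0655], 85], [[-8.1, 46.5, 0], [0, 0, 0.0655], 85], [[-8.1, 46.5, 0], [0, 0, 0.0655], 85], [[-8.1, 46.5, 0], [0, 0, 0.0655], 85], [[-8.1, 46.5, 0], [0, 0, 0.0655], 85], [[-8.1, 46.5, 0], [0, 0, 0.0655], 85], [[0, 0, -30], [0, 0, 0], 85], [[0, 0, -35], [0, 0, 0], 85], [[0, 0, -15], [0, 0, 0], 85], [[0, 0, 0], [0, 0, 0], 85], [[0, 0, 0], [0, 0, 0], 85]]'

```text
time_s: 11.9
tcp_pos: [0.546, 0.384, 0.0595]
orientation: [0.067, 0.998, 0.001, 0.001]
force: [1.1, 0.8, 0.2]
opening: 0.0851
grip_force: 0.0
```

>>> move_arm --deltas '[[[-1, 1.5, -15], [0, 0, 0], 85], [[0, 0, -12], [0, 0, 0], 85], [[0, 0, -4], [0, 0, 0], 85], [[0, 0, 0], [0, 0, 0], 38], [[0, 0, 0], [0, 0, 0], 38], [[0, 0, 0], [0, 0, 0], 38], [[0, 0, 0], [0, 0, 0], 38], [[0, 0, 0], [0, 0, 0], 38], [[0, 0, 0], [0, 0, 0], 38]]'

```text
time_s: 12.8
tcp_pos: [0.5446, 0.3856, 0.0279]
orientation: [0.067, 0.998, 0.0, 0.0]
force: [0.4, 1.0, 2.3]
opening: 0.0437
grip_force: 37.2
```

>>> move_arm --deltas '[[[0, 0, 15], [0, 0, 0], 38], [[0, 0, 35], [0, 0, 0], 38], [[0, 0, 40], [0, 0, 0], 38], [[5.9, -31, 0], [0, 0, 0.1326], 38], [[5.9, -31, 0], [0, 0, 0.1326], 38], [[5.9, -31, 0], [0, 0, 0.1326], 38], [[5.9, -31, 0], [0, 0, 0.1326], 38], [[5.9, -31, 0], [0, 0, 0.1326], 38], [[5.9, -31, 0], [0, 0, 0.1326], 38], [[5.9, -31, 0], [0, 0, 0.1326], 38], [[5.9, -31, 0], [0, 0, 0.1326], 38], [[0, 0, 0], [0, 0, 0], 38]]'

```text
time_s: 14.0
tcp_pos: [0.5932, 0.1294, 0.1166]
orientation: [-0.443, 0.896, -0.003, -0.002]
force: [1.3, -0.9, -1.4]
opening: 0.0435
grip_force: 36.9
```

>>> move_arm --deltas '[[[0, 0, -25], [0, 0, 0], 38], [[0, 0, -25], [0, 0, 0], 38], [[0, 0, -5], [0, 0, 0], 38], [[0, 0, 0], [0, 0, 0], 38], [[0, 0, 0], [0, 0, 0], 38]]'

```text
time_s: 14.5
tcp_pos: [0.592, 0.1382, 0.0637]
orientation: [-0.447, 0.894, 0.0, 0.001]
force: [0.1, 0.2, -0.1]
opening: 0.0436
grip_force: 36.9
```

>>> move_arm --deltas '[[[0, 0, -3.5], [0, 0, 0], 38], [[0, 0, -1.5], [0, 0, 0], 38], [[0, 0, -0.5], [0, 0, 0], 38], [[0, 0, 0], [0, 0, 0], 38]]'

```text
time_s: 14.9
tcp_pos: [0.5919, 0.1375, 0.0579]
orientation: [-0.447, 0.895, -0.0, 0.001]
force: [-1.6, -1.5, 4.8]
opening: 0.0437
grip_force: 37.6
```

>>> move_arm --deltas '[[[0, 0, 0], [0, 0, 0], 65], [[0, 0, 0], [0, 0, 0], 65], [[0, 0, 0], [0, 0, 0], 65], [[0, 0, 15], [0, 0, 0], 65], [[0, 0, 35], [0, 0, 0], 85], [[0, 0, 40], [0, 0, 0], 85], [[-12.4, -10.4, 0], [0, 0, -0.14], 85], [[-12.4, -10.4, 0], [0, 0, -0.14], 85], [[-12.4, -10.4, 0], [0, 0, -0.14], 85], [[-12.4, -10.4, 0], [0, 0, -0.14], 85], [[-12.4, -10.4, 0], [0, 0, -0.14], 85], [[-12.4, -10.4, 0], [0, 0, -0.14], 85]]'

```text
time_s: 16.1
tcp_pos: [0.5167, 0.0748, 0.1479]
orientation: [-0.041, 0.999, 0.0, 0.001]
force: [0.2, 0.1, -0.5]
opening: 0.0852
grip_force: 0.0
```

>>> move_arm --deltas '[[[-12.4, -10.4, 0], [0, 0, -0.14], 85], [[-12.4, -10.4, 0], [0, 0, -0.14], 85], [[-12.4, -10.4, 0], [0, 0, -0.14], 85], [[-12.4, -10.4, 0], [0, 0, -0.14], 85], [[-12.4, -10.4, 0], [0, 0, -0.14], 85], [[-12.4, -10.4, 0], [0, 0, -0.14], 85], [[-12.4, -10.4, 0], [0, 0, -0.14], 85], [[0, 0, -30], [0, 0, 0], 85], [[0, 0, -40], [0, 0, 0], 85], [[0, 0, -30], [0, 0, 0], 85], [[0, 0, 0], [0, 0, 0], 85], [[0, 0, 0], [0, 0, 0], 85]]'

```text
time_s: 17.3
tcp_pos: [0.4306, 0.0027, 0.0475]
orientation: [0.431, 0.902, 0.0, 0.0]
force: [0.3, -0.1, 0.1]
opening: 0.0848
grip_force: 0.0
```

>>> move_arm --deltas '[[[0, 0, 0], [0, 0, 0], 64], [[0, 0, 0], [0, 0, 0], 64], [[0, 0, 0], [0, 0, 0], 64], [[0, 0, -15], [0, 0, 0], 64], [[0, 0, -7], [0, 0, 0], 64], [[0, 0, -3], [0, 0, 0], 64], [[0, 0, 0], [0, 0, 0], 64], [[0, 0, -2], [0, 0, 0], 64], [[0, 0, -2], [0, 0, 0], 64], [[0, 0, 0], [0, 0, 0], 64]]'

```text
time_s: 18.3
tcp_pos: [0.4302, 0.002, 0.0178]
orientation: [0.432, 0.902, -0.0, -0.0]
force: [-0.1, 0.8, 0.1]
opening: 0.0641
grip_force: 0.0
```

>>> move_arm --deltas '[[[0, 0, -2], [0, 0, 0], 64], [[0, 0, -1.5], [0, 0, 0], 64], [[0, 0, 0], [0, 0, 0], 64]]'

```text
time_s: 18.6
tcp_pos: [0.4301, 0.002, 0.0141]
orientation: [0.432, 0.902, -0.0, -0.0]
force: [0.5, -0.7, 0.1]
opening: 0.0639
grip_force: 0.0
```

>>> move_arm --deltas '[[[0, 0, 0], [0, 0, 0], 48], [[0, 0, 0], [0, 0, 0], 48], [[0, 0, 0], [0, 0, 0], 48], [[0, 0, 0], [0, 0, 0], 48]]'

```text
time_s: 19.0
tcp_pos: [0.431, 0.0023, 0.0155]
orientation: [0.432, 0.902, 0.0, 0.001]
force: [-1.2, -0.1, 11.8]
opening: 0.053
grip_force: 41.9
```

>>> move_arm --deltas '[[[0, 0, 5], [0, 0, 0], 48], [[0, 0, 20], [0, 0, 0], 48], [[0, 0, 40], [0, 0, 0], 48], [[0, 0, 45], [0, 0, 0], 48], [[0, 0, 0], [0, 0, 0], 48]]'

```text
time_s: 19.5
tcp_pos: [0.433, 0.0023, 0.1286]
orientation: [0.432, 0.902, 0.002, 0.004]
force: [-0.1, 0.0, -0.1]
opening: 0.0536
grip_force: 37.4
```

```bash
python3 - <<'E'
from h import *
o=[]
for n,(x,y) in(("top",(170,160)),("side",(205,130))):
    img,K,E=cam(n); o.append(cv2.resize(img[y:y+130,x:x+130],None,fx=3,fy=3))
cv2.imwrite("pics/r1.png",np.hstack(o)[...,::-1])
E
```

```text
(no output)
```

View pics/r1.png

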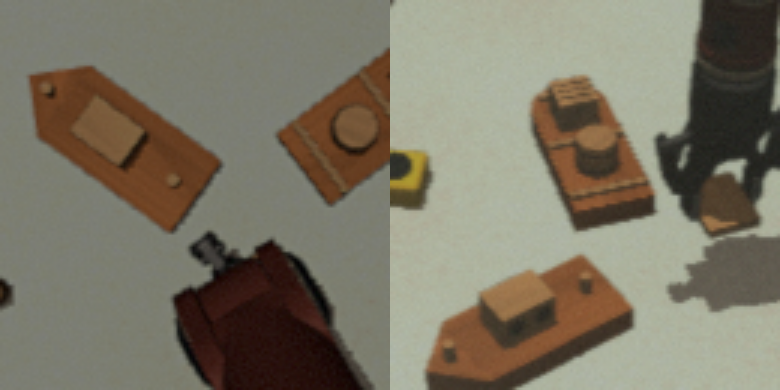

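The roof is in the gripper (side crop ~(728,205)); cabin sits midway between posts (crop (110,130) vs post midpoint (110,135)), barrel and crate are upright in their bays. Measuring placements and the held roof's tilt.

```bash
cat > place.py <<'E'
from h import *
img,K,E=cam("top"); hsv=cv2.cvtColor(img,cv2.COLOR_RGB2HSV)
d=cv2.inRange(hsv,(14,60,85),(24,150,255)); d=cv2.morphologyEx(d,cv2.MORPH_OPEN,np.ones((3,3)))
def f(c,a,P): 
    a=np.radians(a); v=P-np.array(c); return np.round([v@[np.cos(a),np.sin(a)],v@[-np.sin(a),np.cos(a)]],1)
for c in cv2.findContours(d,0,1)[0]:
    if cv2.contourArea(c)<40: continue
    px=cv2.minAreaRect(c)[0]
    for z in(.072,.07,.084,.136):
        p=(ray(K,E,c[:,0],z)[:,:2]*1000).astype(np.float32); r=cv2.minAreaRect(p);b=cv2.boxPoints(r)
        e=max((b[1]-b[0],b[2]-b[1]),key=np.linalg.norm)
        print(np.round(px,1),z,np.round(r[0],1),np.round(r[1],1),round(np.degrees(np.arctan2(e[1],e[0]))%180,1),"tug",f((591.5,138),53.1,r[0]),"barge",f((617,-139.5),-54.3,r[0]))
E
python3 place.py
python3 - <<'E'
from h import *
img,K,E=cam("side"); cv2.imwrite("pics/r2.png",cv2.convertScaleAbs(cv2.resize(img[180:215,295:345],None,fx=10,fy=10,interpolation=cv2.INTER_CUBIC)[...,::-1],alpha=1.6))
a=np.radians(128.8);x=np.array([np.cos(a),np.sin(a)]);y=np.array([-x[1],x[0]])
for z in(.113,.125):
    P=[np.r_[np.array([.4325,.0023])+.035*i*x+.027*j*y,z] for i,j in((1,1),(1,-1),(-1,-1),(-1,1))]
    print(z,((proj(K,E,P)-[295,180])*10).round(0).tolist())
E
```

```text
[164.5 257.5] 0.072 [437.5 254.3] [25.9 25.5] 89.0 tug [  0.6 193. ] barge [-424.5   84.1]
[164.5 257.5] 0.07 [437.4 254.7] [25.9 25.5] 89.0 tug [  0.8 193.3] barge [-424.9   84.2]
[164.5 257.5] 0.084 [438.  251.8] [25.6 25.2] 89.0 tug [ -1.2 191.1] barge [-422.2   83. ]
[164.5 257.5] 0.136 [440.1 240.7] [24.4 24. ] 89.0 tug [ -8.8 182.7] barge [-412.    78.2]
[ 72.1 238.9] 0.072 [496.3 519.6] [ 19.1 248.6] 172.1 tug [248.  305.3] barge [-605.7  286.6]
[ 72.1 238.9] 0.07 [496.3 520.5] [ 19.1 249. ] 172.1 tug [248.7 305.8] barge [-606.4  287.1]
[ 72.1 238.9] 0.084 [496.2 514.3] [ 18.9 246. ] 172.1 tug [243.7 302.2] barge [-601.4  283.4]
[ 72.1 238.9] 0.136 [495.6 491.2] [ 18.  234.6] 172.1 tug [224.8 288.7] barge [-583.   269.4]
[288.5 201.5] 0.072 [ 593.1 -105.7] [38.1 38.3] 178.5 tug [-193.9 -147.6] barge [-41.4   0.3]
[288.5 201.5] 0.07 [ 593.3 -105.9] [38.1 38.4] 178.5 tug [-194.  -147.9] barge [-41.1   0.4]
[288.5 201.5] 0.084 [ 591.9 -104.5] [37.7 37.9] 178.5 tug [-193.6 -145.9] barge [-43.1   0.1]
[288.5 201.5] 0.136 [587.  -99.1] [35.9 36.2] 178.5 tug [-192.3 -138.8] barge [-5
[... 170 characters left out ...]
e [-239.4  142.3]
[205.2 203. ] 0.084 [591.5 136.4] [59.9 44.4] 53.1 tug [-1.3 -1. ] barge [-238.9  140.3]
[205.2 203. ] 0.136 [586.6 130.6] [57.2 42.3] 53.1 tug [-8.8 -0.5] barge [-237.1  132.9]
[310.9 184.6] 0.072 [ 642.1 -173.2] [45.9 46.1] 124.1 tug [-218.5 -227.3] barge [42.   0.7]
[310.9 184.6] 0.07 [ 642.4 -173.5] [46.  46.2] 124.1 tug [-218.6 -227.7] barge [42.4  0.8]
[310.9 184.6] 0.084 [ 640.4 -171.2] [45.4 45.6] 124.1 tug [-217.9 -224.8] barge [39.4  0.5]
[310.9 184.6] 0.136 [ 633.2 -162.8] [43.3 43.5] 124.1 tug [-215.5 -214. ] barge [28.4 -0.4]
0.113 [[328.0, 248.0], [155.0, 293.0], [58.0, 135.0], [226.0, 92.0]]
0.125 [[332.0, 218.0], [157.0, 263.0], [60.0, 105.0], [229.0, 62.0]]
```

View pics/r2.png

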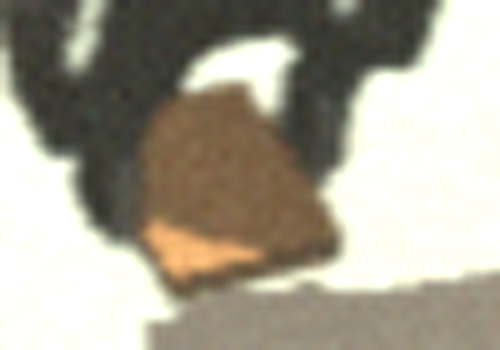

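The crop shows the roof held level within about half a pixel (near edge y≈235–280, matching prediction). The other parts are within ~1 mm of their targets. Moving the roof over the cabin.

>>> move_arm --deltas '[[[16.2, 13.5, 0], [0, 0, -0.1323], 48], [[16.2, 13.5, 0], [0, 0, -0.1323], 48], [[16.2, 13.5, 0], [0, 0, -0.1323], 48], [[16.2, 13.5, 0], [0, 0, -0.1323], 48], [[16.2, 13.5, 0], [0, 0, -0.1323], 48], [[16.2, 13.5, 0], [0, 0, -0.1323], 48], [[16.2, 13.5, 0], [0, 0, -0.1323], 48], [[16.2, 13.5, 0], [0, 0, -0.1323], 48], [[16.2, 13.5, 0], [0, 0, -0.1323], 48], [[16.2, 13.5, 0], [0, 0, -0.1323], 48], [[0, 0, 0], [0, 0, 0], 48], [[0, 0, 0], [0, 0, 0], 48]]'

```text
time_s: 20.9
tcp_pos: [0.5908, 0.137, 0.1223]
orientation: [0.894, 0.448, -0.002, -0.0]
force: [-0.1, 0.1, 0.4]
opening: 0.0531
grip_force: 37.4
```

>>> move_arm --deltas '[[[1.5, 0.5, -15], [0, 0, 0], 48], [[0, 0, -12], [0, 0, 0], 48], [[0, 0, -3], [0, 0, 0], 48], [[0, 0, 0], [0, 0, 0], 48], [[0, 0, 0], [0, 0, 0], 48]]'

```text
time_s: 21.4
tcp_pos: [0.5938, 0.1373, 0.0943]
orientation: [0.895, 0.446, -0.0, -0.0]
force: [-1.2, 0.7, -0.9]
opening: 0.0531
grip_force: 37.4
```

>>> move_arm --deltas '[[[-1, 0, -3], [0, 0, 0], 48], [[0, 0, -2], [0, 0, 0], 48], [[0, 0, -1.5], [0, 0, 0], 48], [[0, 0, 0], [0, 0, 0], 48], [[0, 0, 0], [0, 0, 0], 48]]'

```text
time_s: 21.9
tcp_pos: [0.5928, 0.1376, 0.0878]
orientation: [0.895, 0.447, 0.0, -0.0]
force: [0.9, 0.4, -0.4]
opening: 0.0528
grip_force: 37.4
```

>>> move_arm --deltas '[[[0, 0, -1], [0, 0, 0], 48], [[0, 0, 0], [0, 0, 0], 48]]'

```text
time_s: 22.1
tcp_pos: [0.5929, 0.1376, 0.0875]
orientation: [0.895, 0.447, 0.0, 0.0]
force: [-1.5, 0.4, 4.7]
opening: 0.0526
grip_force: 37.8
```

>>> move_arm --deltas '[[[0, 0, 0], [0, 0, 0], 68], [[0, 0, 0], [0, 0, 0], 68], [[0, 0, 0], [0, 0, 0], 68], [[0, 0, 15], [0, 0, 0], 68], [[0, 0, 40], [0, 0, 0], 80], [[0, 0, 20], [0, 0, 0], 80], [[-26, 20, 0], [0, 0, 0], 80], [[-26, 20, 0], [0, 0, 0], 80], [[-26, 20, 0], [0, 0, 0], 80], [[-26, 20, 0], [0, 0, 0], 80], [[-26, 20, 0], [0, 0, 0], 80], [[-26, 19.5, 0], [0, 0, 0], 80]]'

```text
time_s: 23.3
tcp_pos: [0.4356, 0.2578, 0.1618]
orientation: [0.895, 0.446, 0.0, -0.0]
force: [-0.2, 0.3, 0.2]
opening: 0.08
grip_force: 0.0
```

```bash
python3 place.py | grep -E "0.084|0.07 "; python3 - <<'E'
from h import *
o=[]
for n,(x,y) in(("top",(145,160)),("side",(205,170))):
    img,K,E=cam(n); o.append(cv2.resize(img[y:y+130,x:x+130],None,fx=3,fy=3))
cv2.imwrite("pics/f1.png",np.hstack(o)[...,::-1])
E
```

```text
[ 72.2 238.9] 0.07 [496.3 520.3] [ 19.4 249. ] 172.1 tug [248.6 305.7] barge [-606.2  287. ]
[ 72.2 238.9] 0.084 [496.2 514.1] [ 19.2 246. ] 172.1 tug [243.5 302.1] barge [-601.3  283.3]
[288.5 201.5] 0.07 [ 593.3 -105.9] [38.2 38.3] 179.1 tug [-193.9 -147.9] barge [-41.1   0.4]
[288.5 201.5] 0.084 [ 592.  -104.4] [37.8 37.8] 179.1 tug [-193.6 -145.9] barge [-43.1   0.1]
[204.5 202.2] 0.07 [595. 140.] [70.2 54.7] 53.1 tug [ 3.7 -1.6] barge [-239.8  145.3]
[204.5 202.2] 0.084 [593.7 138.4] [69.3 54. ] 53.1 tug [ 1.6 -1.5] barge [-239.3  143.2]
[310.8 184.5] 0.07 [ 642.6 -173.2] [46.4 44.9] 35.7 tug [-218.2 -227.7] barge [42.3  1.1]
[310.8 184.5] 0.084 [ 640.7 -170.9] [45.9 44.3] 35.7 tug [-217.5 -224.8] barge [39.3  0.9]
```

View pics/f1.png

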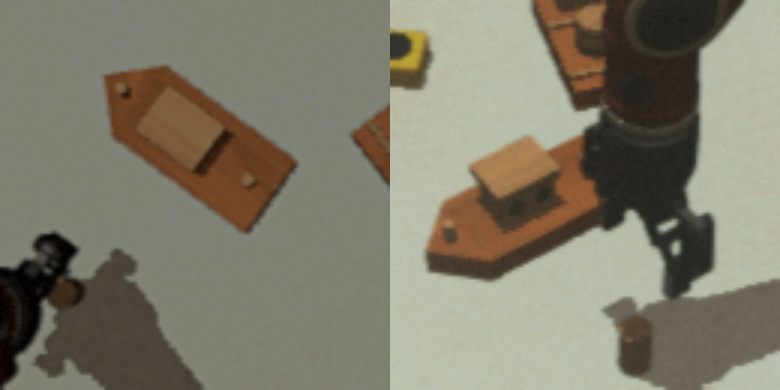

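Roof lies flat and centred on the cabin (centre (593.7,138.4), 53.1°); the funnel stands under the gripper at crop (65,290). Grasping it.

>>> move_arm --deltas '[[[1, -0.5, -30], [0, 0, 0], 80], [[0, 0, -40], [0, 0, 0], 80], [[0, 0, -35], [0, 0, 0], 80], [[0, 0, -20], [0, 0, 0], 80], [[0, 0, -3], [0, 0, 0], 80], [[0, 0, 0], [0, 0, 0], 24], [[0, 0, 0], [0, 0, 0], 24], [[0, 0, 0], [0, 0, 0], 24], [[0, 0, 0], [0, 0, 0], 24], [[0, 0, 0], [0, 0, 0], 24], [[0, 0, 0], [0, 0, 0], 24], [[0, 0, 0], [0, 0, 0], 24]]'

```text
time_s: 24.65
tcp_pos: [0.4387, 0.2569, 0.0351]
orientation: [0.895, 0.446, 0.001, -0.0]
force: [-0.1, -0.9, 6.1]
opening: 0.029
grip_force: 34.5
```

>>> move_arm --deltas '[[[0, 0, 10], [0, 0, 0], 24], [[0, 0, 35], [0, 0, 0], 24], [[0, 0, 40], [0, 0, 0], 24], [[0, 0, 30], [0, 0, 0], 24], [[25.9, -19.8, 0], [0, 0, 0], 24], [[25.9, -19.8, 0], [0, 0, 0], 24], [[25.9, -19.8, 0], [0, 0, 0], 24], [[25.9, -19.8, 0], [0, 0, 0], 24], [[25.9, -19.8, 0], [0, 0, 0], 24], [[25.9, -19.8, 0], [0, 0, 0], 24], [[0, 0, 0], [0, 0, 0], 24], [[0, 0, 0], [0, 0, 0], 24]]'

```text
time_s: 25.85
tcp_pos: [0.5929, 0.137, 0.1489]
orientation: [0.895, 0.446, -0.0, -0.0]
force: [-0.3, -0.0, -0.5]
opening: 0.0294
grip_force: 34.7
```

>>> move_arm --deltas '[[[0.8, 1, -15], [0, 0, 0], 24], [[0, 0, -10], [0, 0, 0], 24], [[0, 0, -2], [0, 0, 0], 24], [[0, 0, 0], [0, 0, 0], 24], [[0, 0, -1], [0, 0, 0], 24], [[0, 0, 0], [0, 0, 0], 24]]'

```text
time_s: 26.45
tcp_pos: [0.5941, 0.1389, 0.1212]
orientation: [0.895, 0.447, 0.0, 0.0]
force: [0.7, 0.7, 0.5]
opening: 0.0292
grip_force: 34.7
```

```bash
python3 - <<'E'
from h import *
img,K,E=cam("side"); cv2.imwrite("pics/f2.png",cv2.resize(img[170:270,210:310],None,fx=5,fy=5,interpolation=cv2.INTER_CUBIC)[...,::-1])
E
```

```text
(no output)
```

View pics/f2.png

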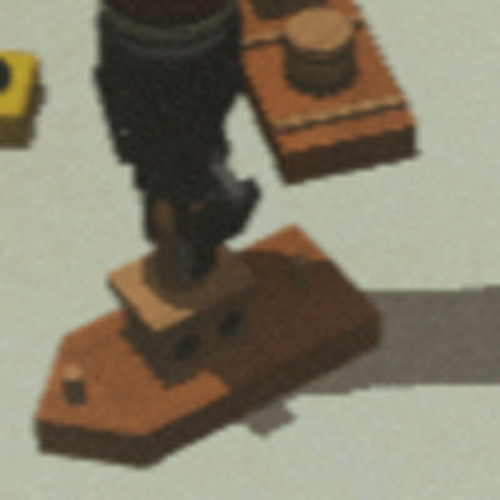

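The funnel is just above the roof centre (crop ~(195,265)) and upright. Settle it down.

>>> move_arm --deltas '[[[0, 0, -1.2], [0, 0, 0], 24], [[0, 0, -0.8], [0, 0, 0], 24], [[0, 0, 0], [0, 0, 0], 24], [[0, 0, 0], [0, 0, 0], 24]]'

```text
time_s: 26.9
tcp_pos: [0.5941, 0.1387, 0.1192]
orientation: [0.895, 0.446, 0.0, 0.0]
force: [-1.7, -0.1, 3.4]
opening: 0.0291
grip_force: 34.9
```

>>> move_arm --deltas '[[[0, 0, 0], [0, 0, 0], 40], [[0, 0, 0], [0, 0, 0], 60], [[0, 0, 0], [0, 0, 0], 60], [[0, 0, 10], [0, 0, 0], 60], [[0, 0, 25], [0, 0, 0], 60], [[0, 0, 40], [0, 0, 0], 60], [[0, 0, 30], [0, 0, 0], 60], [[-30, 30, 0], [0, 0, 0], 60], [[-30, 40, 0], [0, 0, 0], 60], [[-30, 40, 0], [0, 0, 0], 60], [[-30, 40, 0], [0, 0, 0], 60], [[0, 0, 0], [0, 0, 0], 60]]'

```text
time_s: 28.1
tcp_pos: [0.4675, 0.2979, 0.2249]
orientation: [0.891, 0.453, 0.0, -0.004]
force: [-0.5, 0.7, 0.7]
opening: 0.0603
grip_force: 0.0
```

```bash
sed -i 's/,.136)/,.136)/' place.py; python3 place.py | grep -E "0.136|0.07 "; python3 - <<'E'
from h import *
o=[]
for n,(x,y) in(("top",(170,150)),("side",(195,130))):
    img,K,E=cam(n); o.append(cv2.resize(img[y:y+130,x:x+130],None,fx=3,fy=3))
cv2.imwrite("pics/e1.png",np.hstack(o)[...,::-1])
E
```

```text
[108.2 367.4] 0.07 [139.4 406.8] [24.8 83.8] 128.0 tug [-56.5 522.9] barge [-722.3  -69.1]
[108.2 367.4] 0.136 [159.2 384. ] [23.4 79. ] 128.0 tug [-62.8 493.4] barge [-692.2  -66.3]
[ 76.3 215.6] 0.07 [562.3 511.3] [ 18.4 115.9] 171.6 tug [281.  247.5] barge [-560.4  335.4]
[ 76.3 215.6] 0.136 [557.8 482.5] [ 17.3 109.2] 171.6 tug [255.2 233.8] barge [-539.7  314.9]
[288.5 201.5] 0.07 [ 593.3 -105.9] [38.1 38.4] 178.5 tug [-194.  -147.9] barge [-41.1   0.4]
[288.5 201.5] 0.136 [587.  -99.1] [35.9 36.2] 178.5 tug [-192.3 -138.8] barge [-50.3  -0.8]
[204.4 202.2] 0.07 [595.1 140.2] [70.5 55.4] 52.3 tug [ 3.9 -1.6] barge [-239.9  145.4]
[204.4 202.2] 0.136 [588.7 132.7] [66.4 52.2] 52.3 tug [-5.9 -0.9] barge [-237.6  135.9]
[310.9 184.5] 0.07 [ 642.8 -173.4] [46.4 45.4] 35.7 tug [-218.2 -228. ] barge [42.6  1.1]
[310.9 184.5] 0.136 [ 633.6 -162.7] [43.8 42.8] 35.7 tug [-215.2 -214.2] barge [28.6 -0.1]
```

View pics/e1.png

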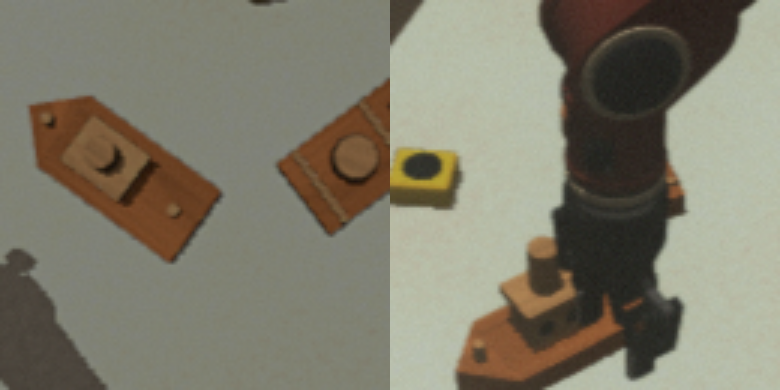

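The funnel stands upright at about (203,201) in the top image, about 3 mm from the roof centre. Everything else is in place and the arm is clear.

>>> move_arm --deltas '[[[0, 0, 0], [0, 0, 0], 60], [[0, 0, 0], [0, 0, 0], 60], [[0, 0, 0], [0, 0, 0], 60]]'

```text
time_s: 28.55
tcp_pos: [0.4747, 0.2875, 0.2238]
orientation: [0.895, 0.445, -0.0, 0.0]
force: [0.3, 0.5, -0.6]
opening: 0.0597
grip_force: 0.0
```

```bash
python3 -c "
from station import manip
print(manip.hand_in())"
```

```text
the job is handed in; nothing more can be done
None
```

The job is handed in at 28.6 s on the clock; no verdict came back. By camera, the cabin, roof, crate and barrel are within about 2 mm of their targets and the funnel within about 3 mm, and I kept clear of the tape measure, nail tub and hammer.

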